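Gauge the plate gap of a screen press

ROBOT

A 7-joint arm with a two-finger parallel gripper is mounted at the origin on the work surface. World frame = base frame: x ahead of the robot, y to its left, z up, the work surface at z = 0. Lengths are in m, angles in rad, forces in N, time in s.
With the tool pointing down it reaches from about 0.35 to 0.9 m from the base axis. Payload 7.2 kg.
Tool frame: the origin (TCP) lies midway between the tips of the shut fingers; the grasp point (between the pads) lies behind it (pinch_z is the z of the grasp point in the tool frame, in m); z points along the fingers, y is the line along which they close (so a half turn about z gives the same grasp; the last joint's range is limited). The gripper opens to 88 mm and grips with 3 to 60 N. Pads are 20 mm wide; open, the fingers measure 115 mm over their backs; the gripper's body (75 mm by 178 mm) begins 61 mm behind the grasp point.
Start: joints at [-1.181, 0.411, -0.013, 1.596, 0.006, 1.134, -0.082], TCP at [0.276, 0.561, 0.223] pointing down, gripper open.
Joint ranges: [-2.95, 2.95], [-0.29, 1.99], [-1.47, 1.44], [0.14, 2.54], [-1.03, 4.17], [0.13, 1.85], [-2.86, 2.86]. Speed limits (rad/s): [2.39, 2.39, 3.01, 3.01, 3.14, 3.14, 3.14].

INTERFACE

Orientations are given as a 3x3 rotation matrix whose columns are the frame's x, y, z axes.
In Python, from bench import * gives the robot as it stands. The module is installed in compiled form; this text tells all that it offers.
- The arm moves only by the shell command python3 -m inch 'ROWS' [FORCE]. ROWS is JSON, a list that holds one entry, the list of rows, each a list of 7 numbers: the shift along the world's x, y, z in units of 40 mm (1.0 is 40 mm), then the turn, a rotation vector about the world's x, y, z in units of 5 degrees (1.0 is 5 degrees), then the finger opening in mm, from 0 to 87.8. In form: [[[x, y, z, rx, ry, rz, fingers], ...]]. A call has 1 to 10 rows; each row is the pose to reach, as a shift and turn from the pose commanded when the call began; what a row does not reach only later rows make up. A row lasts 1/10 s, in which the tool goes at most 50 mm and 8.59 degrees, less where a joint would pass 70% of its speed; a pose out of reach is approached as far as the arm can. A call with a gripper value outside its range is refused whole. The fingers move at their own pace and stop on an object; FORCE is the grip in N (left out, the last holds). Time passes only in rows, so rows that repeat a pose let the fingers close. It gives the time, the measured TCP pose, the force, the opening and the grip force at its end, in the units of the state.
- state(): the state, without advancing time (a new reading comes with each control period).
- grab_frame(name): name is "scene" or "top" or "wrist"; returns the picture (420x560x3 uint8, red, green, blue); there is no depth.
- camera_info(name): a dict with "camera_matrix" (3x3 intrinsics, pixels), "R" (3x3) and "t" (3): a world point X has camera coordinates R X + t. Camera axes: x right, y down, z forward; pixel columns grow to the right and rows downward; lengths in m; the calibration is good to about 2 mm. A picture is of the moment at which its call begins: read the wrist's pose just before it. camera_info takes no time and is no camera call; for the wrist camera it gives the pose at the moment of the call.
- hand_in(): hands the job in; it is judged then, once.
The state is a dict: "time": time; "joint_positions": joint angles; "qd": joint speeds; "joint_efforts": joint torques, N m; "position": TCP position; "orientation": TCP orientation; "force": force on the tool from outside, world axes, zero at the start; "torque": the same for the moment, N m; "gripper_width": opening from 0.0 (shut) to 1.0 (fully open); "grasp_force": force on a finger pad.
Only numpy, scipy, OpenCV 4.12 (cv2) and the standard library are available. Lean on these libraries where they do the work, as an engineer would, in place of code of your own. Each camera call takes 0.05 s, during which the arm holds its last target. There are 200 camera calls.

TASK

Find how far the plate of the screen press stands off its bed: from the front, slide the gauge leaves in along the bed without forcing them, one at a time and thinnest first, each until its tip is about under the middle of the plate, until you come to the one that binds (it lifts the sprung plate and drags). Leave that leaf nipped there, lay the loose ones you tried back flat on the mat, and leave any thicker one on it. Do not disturb the rest of the bench.

Things in the scene. Friction and masses are not known exactly. Their poses are not given: they have to be found in the camera images.
- press: bench screen press, fixed: grey base 205 mm wide, aluminium bed 30 mm above the bench (130 mm wide, reaching 95 mm in front of the plate), two columns, crossbeam (its front 23 mm ahead of the origin, underside 90 mm up), knob on top (165 mm up). Origin on the bench below the plate's middle; x points from the open front to the back, z up. A sprung plate 70 mm deep, 110 mm wide hangs over the bed
- press_mouth (a point): on the bed's top face below the middle of the plate's front edge; x points into the gap, z up. The gap is unknown, 6.5 to 11.7 mm high. Springs press the plate down with 5 to 7 N; it lifts 3 mm. A leaf thicker than the gap by less than that enters under the bevelled lip (14 mm deep; up to 16 N) and then drags with 5 to 12 N; a loose one slides with under 2 N; a much thicker one stops at the lip
- leaf_thin: the thinnest, shortest gauge leaf: aluminium blade 6 mm thick, 22 mm wide, 130 mm long over all, round-ended tip, black upright grip at the other end (50 mm long, 22 mm wide, top 36 mm above the underside). Origin on the underside below the grip's middle; x along the blade to the tip (105 mm away), z up. About 70 g. Starts flat on the mat, grip towards the robot
- leaf_thin_tip (a point): foremost end of that leaf, at the level of its underside
- leaf_mid: the middle gauge leaf: aluminium blade 9 mm thick, 22 mm wide, 150 mm long over all, round-ended tip, black upright grip at the other end (50 mm long, 22 mm wide, top 36 mm above the underside). Origin on the underside below the grip's middle; x along the blade to the tip (125 mm away), z up. About 95 g. Starts flat on the mat, grip towards the robot
- leaf_mid_tip (a point): foremost end of that leaf, at the level of its underside
- leaf_thick: the thickest, longest gauge leaf: aluminium blade 12 mm thick, 22 mm wide, 170 mm long over all, round-ended tip, black upright grip at the other end (50 mm long, 22 mm wide, top 36 mm above the underside). Origin on the underside below the grip's middle; x along the blade to the tip (145 mm away), z up. About 120 g. Starts flat on the mat, grip towards the robot
- leaf_thick_tip (a point): foremost end of that leaf, at the level of its underside
- mat: blue silicone repair mat, fixed, 300 (x) x 280 (y) x 4 mm, its compartments at the +x end; origin at the centre of its underside. It lies on one side of the press, left or right.
- driver: slim cordless screwdriver, 150 mm long, 15 mm thick, lying across the far end of the mat, not part of the job
- phone: opened handset, 148 x 72 x 8 mm, on the bench, not part of the job
- dispenser: glass solvent dispenser with steel cap, 80 mm wide, 94 mm tall, on the bench, not part of the job
- tweezers: steel tweezers, 122 mm long, 5 mm thick, on the bench nearest the robot, not part of the job
- cutters: side cutters, 130 mm long, on the bench, not part of the job
- spudger: black plastic pry stick, 150 mm long, on the bench, not part of the job
- screw_tray: grey tray, 75 x 55 x 18 mm, on the bench, not part of the job

How it is judged:
By the outcome, as a careful person would: the job done as asked, in the order asked, and still so for the second after the job is handed in, with the robot touching nothing.
It also fails if it takes over 72 s, if anything falls off the work surface, if the arm or the gripper's body presses on something with over 40 N, if the wrist force passes 120 N, or if a joint passes its speed limit or range.

## Working session

There is one attempt and no reset: what is moved stays moved. The work goes in short steps, Python scripts to look and compute and a shell command to move; the robot and the scene stay as the last step left them, time stands still between calls to the robot, and variables do not carry over. Pictures are saved under pics/ and viewed, at most 10 in all, crops included, and the job is handed in when it is done.

```bash
mkdir -p pics
cat > h.py <<'E'
from bench import *
import numpy as np, cv2
def save(n,f):
    im=grab_frame(n); cv2.imwrite('pics/'+f,cv2.cvtColor(im,cv2.COLOR_RGB2BGR)); return im
def px2w(info,u,v,z):
    K,R,t=[np.array(info[k]) for k in("camera_matrix","R","t")]
    d=R.T@np.linalg.solve(K,[u,v,1.]); c=-R.T@t
    return c+d*(z-c[2])/d[2]
def w2px(info,X):
    K,R,t=[np.array(info[k]) for k in("camera_matrix","R","t")]
    p=K@(R@np.array(X)+t); return p[:2]/p[2]
E
python3 - <<'E'
from h import *
a=save('top','top.png');b=save('scene','scene.png')
cv2.imwrite('pics/top2.png',cv2.resize(cv2.cvtColor(a,cv2.COLOR_RGB2BGR),(800,600),interpolation=cv2.INTER_CUBIC))
s=state();print(s)
E
```

```text
{'time': 0.1, 'joint_positions': array([-1.18115583,  0.41179923, -0.01268936,  1.59693332,  0.00559761,
        1.13430755, -0.08220539]), 'qd': array([ 1.27302422e-03, -1.33293669e-03, -1.74440660e-03, -2.04872333e-03,
        4.80336037e-05,  2.28055282e-03, -1.14237901e-03]), 'joint_efforts': array([ 2.89627627e-03, -5.89094639e+01,  6.43948764e-01, -2.91709685e+01,
       -5.37894247e-02,  1.43577016e-02,  5.69980466e-05]), 'position': array([0.27610621, 0.56020916, 0.22191725]), 'orientation': array([[-8.97007771e-01,  4.42014458e-01, -5.26783924e-04],
       [ 4.42014759e-01,  8.97006821e-01, -1.30995760e-03],
       [-1.06491424e-04, -1.40788841e-03, -9.99999003e-01]]), 'force': array([-0.02841136, -0.35394962, -0.16077993]), 'torque': array([-0.0218905 , -0.01051209, -0.00043437]), 'grasp_force': 0.0, 'gripper_width': 1.0025897201500233}
```

View pics/top2.png

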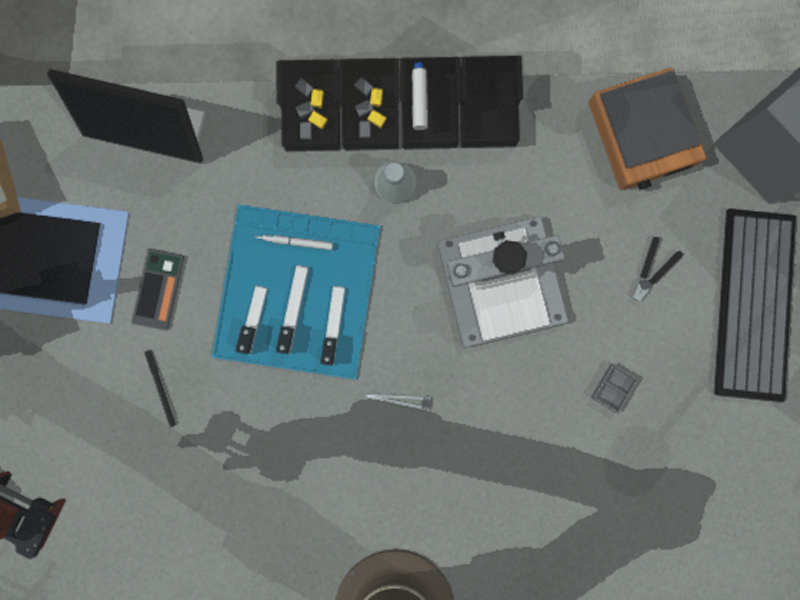

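View pics/scene.png

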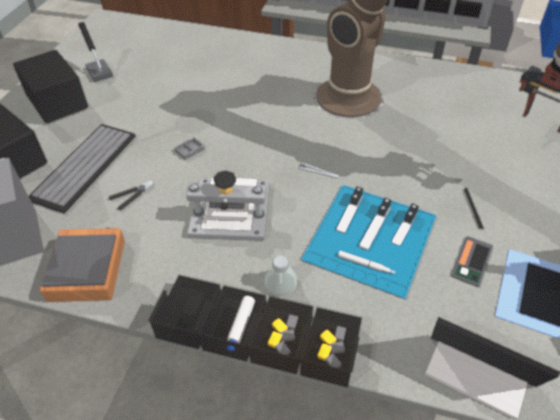

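Run:
```python
from h import *
a=cv2.imread('pics/top.png')
f=lambda x,y:cv2.resize(a[y:y+90,x:x+100],(800,720)[:2] if 0 else (500,450),interpolation=cv2.INTER_CUBIC)
m=cv2.resize(a[190:265,155:255],(800,600),interpolation=cv2.INTER_CUBIC);cv2.imwrite('pics/m.png',m)
p=cv2.resize(a[145:250,300:410],None,fx=5.5,fy=5.5,interpolation=cv2.INTER_CUBIC);cv2.imwrite('pics/p.png',p)
i=camera_info('top');print(i)
```

```text
{'camera_matrix': array([[476.21845524,   0.        , 280.71358825],
       [  0.        , 476.21845524, 204.26635993],
       [  0.        ,   0.        ,   1.        ]]), 'R': array([[-0.0192554 , -0.99980072, -0.00526697],
       [-0.99685738,  0.01960305, -0.07675341],
       [ 0.07684137,  0.0037725 , -0.99703619]]), 't': array([-0.01184078,  0.59584266,  1.26798653])}
```

View pics/m.png

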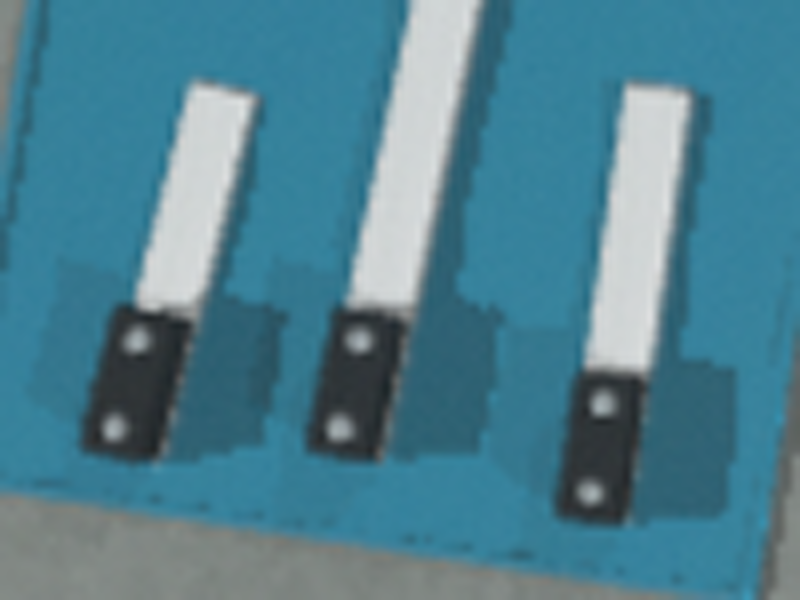

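View pics/p.png

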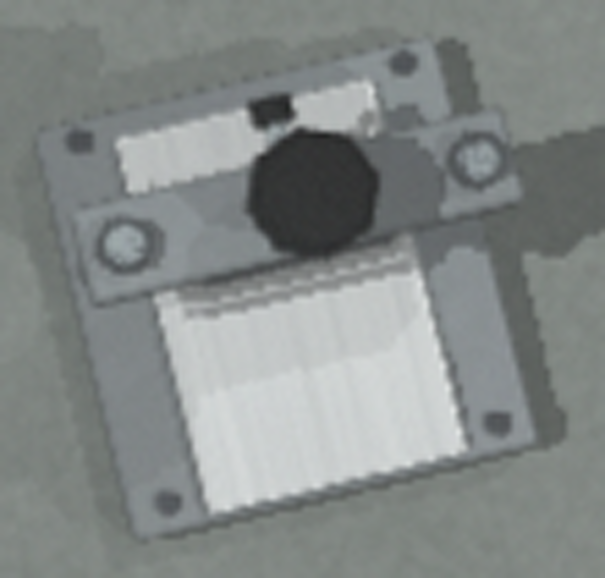

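Run:
```python
from h import *
i=camera_info('top')
M=lambda x,y,z:px2w(i,155+(x+.5)/8-.5,190+(y+.5)/8-.5,z)
P=lambda x,y,z:px2w(i,300+(x+.5)/5.5-.5,145+(y+.5)/5.5-.5,z)
for n,b1,b2,L in(('thin',(137,340),(114,428),.105),('thick',(360,340),(340,428),.145),('mid',(603,404),(590,492),.125)):
    a=M(*b1,.04);b=M(*b2,.04);c=(a+b)/2;d=a-b
    print(n,c.round(4),np.hypot(*d[:2]).round(4),np.degrees(np.arctan2(d[1],d[0])).round(1))
for n,t in(('thin',(224,88)),('mid',(658,88))): print(n,'tip',M(*t,.01).round(4))
print('blade thick',(M(382,308,.016)).round(4),M(447,0,.016).round(4))
fl=P(208,513,.03);fr=P(467,453,.03);bl=P(115,140,.03);br=P(378,80,.03)
print(fl,fr,bl,br)
for d in(fl-fr,bl-br): print(np.hypot(*d[:2]),np.degrees(np.arctan2(-d[0],d[1])))
d=bl-fl;print(np.hypot(*d[:2]),np.degrees(np.arctan2(d[1],d[0])))
d=br-fr;print(np.hypot(*d[:2]),np.degrees(np.arctan2(d[1],d[0])))
print('knob',P(313,192,.165))
print('cols',P(126,244,.13),P(475,158,.13))
```

```text
thin [0.511  0.2724 0.04  ] 0.0301 -14.8
thick [0.5096 0.1976 0.04  ] 0.0299 -13.2
mid [0.4868 0.1157 0.04  ] 0.0294 -9.1
thin tip [0.612  0.2455 0.01  ]
mid tip [0.609  0.0967 0.01  ]
blade thick [0.5354 0.1908 0.016 ] [0.6401 0.1679 0.016 ]
[ 0.50169359 -0.17360263  0.03      ] [ 0.52844146 -0.30066102  0.03      ] [ 0.68580604 -0.13302854  0.03      ] [ 0.71304427 -0.26343269  0.03      ]
0.12984329964892155 11.888110795361435
0.13321847380736299 11.79805638097911
0.1885302343311849 12.428002230905427
0.18831926367317833 11.401752937405892
knob [ 0.64101563 -0.20841747  0.165     ]
cols [ 0.62342955 -0.12860436  0.13      ] [ 0.65949781 -0.28781322  0.13      ]
```

```bash
python3 -c "
import bench;print([n for n in dir(bench) if n[0]!='_']);print(getattr(bench,'pinch_z',None))"
python3 -m inch '[[[5.87,-7.2,-1.8,0,0,2.28,50],[5.87,-7.2,-1.8,0,0,2.28,50],[5.87,-7.2,-1.8,0,0,2.28,50],[5.87,-7.2,-1.8,0,0,2.28,50],[5.87,-7.2,-1.8,0,0,2.28,50],[5.87,-7.2,-1.8,0,0,2.28,50],[5.87,-7.2,-1.8,0,0,2.28,50],[5.87,-7.2,-1.8,0,0,2.28,50],[5.87,-7.2,-1.8,0,0,2.28,50],[5.87,-7.2,-1.8,0,0,2.28,50]]]' 30
```

```text
['MotionError', 'camera_info', 'grab_frame', 'hand_in', 'pinch_z', 'state']
-0.0187
time: 1.1
position: [0.5109, 0.2723, 0.1502]
orientation: [[-0.966, 0.257, -0.001], [0.257, 0.966, -0.0], [0.001, -0.0, -1.0]]
force: [0.1, -0.5, -0.7]
gripper_width: 0.574
grasp_force: 0.0
```

Run:
```python
from h import *
i=camera_info('wrist'); save('wrist','w1.png')
for n,c,y,L in(('thin',(.511,.2724),-14.8,.105),('thick',(.5096,.1976),-13.2,.145),('mid',(.4868,.1157),-9.1,.125)):
    d=np.array([np.cos(np.radians(y)),np.sin(np.radians(y))])
    print(n,w2px(i,[*c,.04]).round(),[w2px(i,[*(np.array(c)+s*.015*d),.04]).round() for s in(1,-1)],'tip',w2px(i,[*(np.array(c)+L*d),.01]).round())
np.save('w1.npy',i,allow_pickle=True)
```

```text
thin [280. 204.] [array([280., 220.]), array([280., 188.])] tip [280. 289.]
thick [201. 223.] [array([203., 238.]), array([200., 207.])] tip [220. 334.]
mid [109. 222.] [array([113., 237.]), array([105., 206.])] tip [151. 318.]
```

View pics/w1.png

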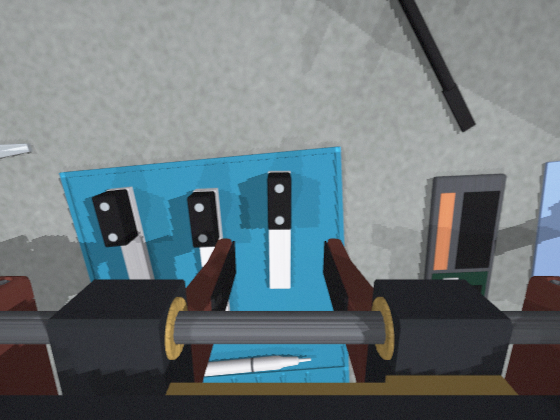

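The wrist picture shows the thin leaf's bolts at (279,188) and (280,220) and its tip at (280,288), within a pixel of the projected estimates. I'll descend and grip.

```bash
python3 -m inch '[[[0,0,-1,0,0,0,50],[0,0,-2,0,0,0,50],[0,0,-3,0,0,0,50],[0,0,-3.4,0,0,0,50],[0,0,-3.53,0,0,0,50],[0,0,-3.53,0,0,0,50],[0,0,-3.53,0,0,0,15],[0,0,-3.53,0,0,0,15],[0,0,-3.53,0,0,0,15],[0,0,-3.53,0,0,0,15]]]' 30; python3 -m inch '[[[0,0,0,0,0,0,15],[0,0,0,0,0,0,15],[0,0,0.5,0,0,0,15],[0,0,1,0,0,0,15],[0,0,2,0,0,0,15],[0,0,3,0,0,0,15],[0,0,3,0,0,0,15]]]'
```

```text
time: 2.15
position: [0.5114, 0.2728, 0.0103]
orientation: [[-0.967, 0.256, 0.001], [0.256, 0.967, 0.001], [-0.001, 0.001, -1.0]]
force: [-2.1, -0.8, 10.5]
gripper_width: 0.245
grasp_force: 30.2
time: 2.85
position: [0.5139, 0.2742, 0.1349]
orientation: [[-0.967, 0.256, 0.007], [0.256, 0.967, 0.005], [-0.006, 0.007, -1.0]]
force: [0.6, -0.1, -1.2]
gripper_width: 0.249
grasp_force: 30.0
```

```bash
python3 -m inch '[[[-1,-1.2,0,0,0,1,15],[-1.98,-2.4,0,0,0,2,15],[-1.98,-3.6,0,0,0,3,15],[-1.98,-4.8,0,0,0,4,15],[-1.98,-6,0,0,0,5,15],[-1.98,-7.2,0,0,0,5.36,15],[-1.98,-8.4,0,0,0,5.36,15],[-1.98,-9.6,0,0,0,5.36,15],[-1.98,-10.8,0,0,0,5.36,15],[-1.98,-12,0,0,0,5.36,15]]]'; python3 -m inch '[[[0,-0.8,0,0,0,0,15],[0,-1.18,0,0,0,0,15],[0,-1.18,0,0,0,0,15],[0,-1.18,0,0,0,0,15],[0,-1.18,0,0,0,0,15]]]'
python3 - <<'E'
from h import *
i=camera_info('wrist'); save('wrist','w2.png'); np.save('w2.npy',i,allow_pickle=True)
e=np.array([.978,.208]);n=np.array([-.208,.978]);o=np.array([.642,-.210])
for nm,a,b in(('FL',-.13,.065),('FR',-.13,-.065),('mouth',-.035,0),('org',0,0)): print(nm,w2px(i,[*(o+a*e+b*n),.03]).round(1))
s=state();print(s['position'],s['orientation'],s['force'])
E
```

```text
time: 3.85
position: [0.4312, -0.205, 0.1291]
orientation: [[-0.978, -0.208, -0.0], [-0.208, 0.978, 0.0], [0.0, 0.0, -1.0]]
force: [1.2, 0.6, -0.3]
gripper_width: 0.25
grasp_force: 30.0
time: 4.35
position: [0.4319, -0.2486, 0.1291]
orientation: [[-0.978, -0.209, -0.001], [-0.209, 0.978, 0.001], [0.0, 0.001, -1.0]]
force: [0.3, 0.4, -1.1]
gripper_width: 0.248
grasp_force: 30.0
FL [341.4 292.3]
FR [204.7 292.2]
mouth [273.4 373.5]
org [273.5 400.1]
[ 0.43202136 -0.24867579  0.12925066] [[-9.77826170e-01 -2.09417995e-01 -2.89899298e-04]
 [-2.09418154e-01  9.77825909e-01  7.27185005e-04]
 [ 1.31185419e-04  7.71770704e-04 -9.99999694e-01]] [ 0.11960215 -0.08784878 -0.36832714]
```

View pics/w2.png

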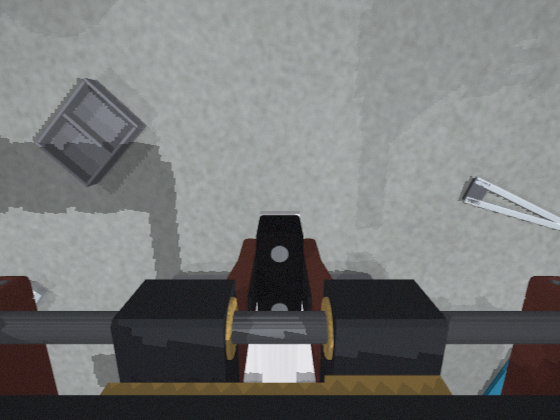

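```bash
python3 -m inch '[[[0.7,0.06,0,0,0,0,15],[1.34,0.13,0,0,0,0,15],[1.34,0.13,-0.8,0,0,0,15],[1.34,0.13,-1.6,0,0,0,15],[1.34,0.13,-2.1,0,0,0,15],[1.34,0.13,-2.2,0,0,0,15],[1.34,0.13,-2.2,0,0,0,15],[1.34,0.13,-2.2,0,0,0,15]]]'; python3 -m inch '[[[0,0,-0.04,0,0,0,15],[0,0,-0.04,0,0,0,15],[0,0,-0.04,0,0,0,15]]]';python3 -m inch '[[[0,0,-0.04,0,0,0,15],[0,0,-0.04,0,0,0,15],[0,0,-0.04,0,0,0,15]]]'
python3 - <<'E'
from h import *
a=save('scene','s2.png')
cv2.imwrite('pics/s2c.png',cv2.resize(cv2.imread('pics/s2.png')[130:260,150:310],None,fx=4,fy=4,interpolation=cv2.INTER_CUBIC))
E
```

```text
time: 5.2
position: [0.4863, -0.245, 0.0426]
orientation: [[-0.978, -0.208, 0.001], [-0.208, 0.978, -0.0], [-0.001, -0.001, -1.0]]
force: [0.9, -1.7, -1.7]
gripper_width: 0.25
grasp_force: 30.0
time: 5.5
position: [0.4858, -0.2452, 0.0405]
orientation: [[-0.978, -0.207, 0.001], [-0.207, 0.978, -0.0], [-0.001, -0.0, -1.0]]
force: [-0.6, -0.2, -1.1]
gripper_width: 0.252
grasp_force: 30.0
time: 5.8
position: [0.4854, -0.2451, 0.0382]
orientation: [[-0.978, -0.207, -0.0], [-0.207, 0.978, 0.0], [0.0, 0.0, -1.0]]
force: [-1.3, -1.0, -1.1]
gripper_width: 0.25
grasp_force: 30.0
```

View pics/s2c.png

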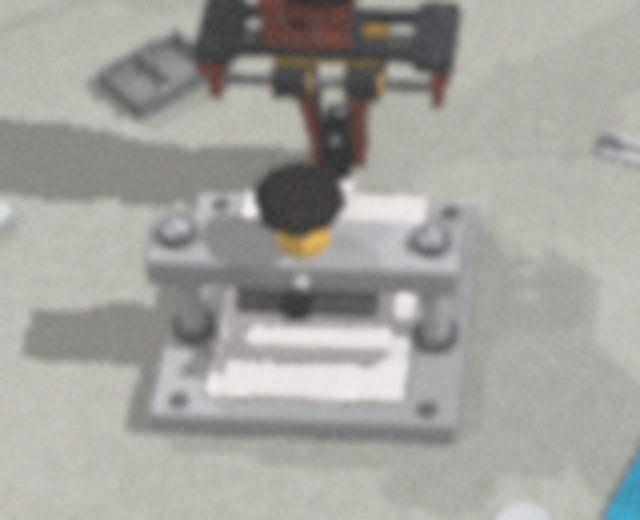

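Scene crop: the gripper holds the leaf centred in front of the press, around (335,160), clear of the beam. I'll lower it to contact.

```bash
for k in 1; do :; done; python3 -m inch '[[[0,0,-0.03,0,0,0,15],[0,0,-0.03,0,0,0,15],[0,0,-0.03,0,0,0,15]]]'|grep -E "pos|force:"; python3 -m inch '[[[0,0,-0.025,0,0,0,15],[0,0,-0.025,0,0,0,15],[0,0,-0.025,0,0,0,15]]]'|grep -E "pos|force:"
```

```text
position: [0.4854, -0.245, 0.037]
force: [-0.3, 0.1, -0.2]
grasp_force: 30.0
position: [0.4856, -0.2451, 0.0362]
force: [-2.0, -0.2, 2.0]
grasp_force: 30.0
```

```bash
python3 -m inch '[[[0.12,0.025,0,0,0,0,15],[0.24,0.05,0,0,0,0,15],[0.36,0.075,0,0,0,0,15],[0.48,0.1,0,0,0,0,15],[0.6,0.13,0,0,0,0,15],[0.7,0.15,0,0,0,0,15]]]'|grep -E "pos|force:";python3 -m inch '[[[0.12,0.025,0,0,0,0,15],[0.24,0.05,0,0,0,0,15],[0.36,0.075,0,0,0,0,15],[0.36,0.075,0,0,0,0,15]]]'|grep -E "pos|force:"; python3 -m inch '[[[0.1,0.02,0,0,0,0,15],[0.2,0.04,0,0,0,0,15],[0.28,0.06,0,0,0,0,15],[0.28,0.06,0,0,0,0,15]]]'|grep -E "pos|force:";python3 -m inch '[[[0,0,0,0,0,0,15],[0,0,0,0,0,0,15]]]'|grep -E "time|pos|force:"
```

```text
position: [0.5135, -0.2393, 0.0363]
force: [-4.4, -1.0, 6.2]
grasp_force: 30.0
position: [0.5289, -0.236, 0.0363]
force: [0.7, -0.4, 3.7]
grasp_force: 30.0
position: [0.5393, -0.2338, 0.0363]
force: [-2.8, -1.0, 4.7]
grasp_force: 30.0
time: 8.05
position: [0.5393, -0.2338, 0.0363]
force: [-2.2, -0.9, 4.4]
grasp_force: 30.0
```

```bash
python3 -m inch '[[[-0.3,-0.06,0,0,0,0,15],[-0.6,-0.13,0,0,0,0,15],[-0.9,-0.19,0,0,0,0,15],[-1.3,-0.28,0,0,0,0,15],[-1.6,-0.34,0.2,0,0,0,15],[-2.1,-0.45,1,0,0,0,15],[-2.69,-0.57,2,0,0,0,15],[-2.69,-0.57,2.34,0,0,0,15],[-2.69,-0.57,2.34,0,0,0,15],[-2.69,-0.57,2.34,0,0,0,15]]]'|grep -E "pos|force:"
python3 -m inch '[[[0,1.2,0,0,0,0,15],[0,2.4,0,0,0,0,15],[0,3.6,0,0,0,0,15],[0,4.8,0,0,0,-0.36,15],[0,6,0,0,0,-1.36,15],[0,7.2,0,0,0,-2.36,15],[0,8.4,0,0,0,-3.36,15],[0,9.6,0,0,0,-4.36,15],[0,10.8,0,0,0,-5.36,15],[0,10.8,0,0,0,-5.36,15]]]'|grep -E "pos|ori"
python3 -m inch '[[[1,1.2,0,0,0,0,15],[1.98,2.43,0,0,0,0,15],[1.98,2.43,0,0,0,0,15],[1.98,2.43,0,0,0,0,15],[1.98,2.43,0,0,0,0,15]]]'|grep -E "time|pos|ori|force:"
```

```text
position: [0.4308, -0.2562, 0.1293]
force: [-0.5, 0.2, -1.1]
grasp_force: 30.0
position: [0.4297, 0.1826, 0.1281]
orientation: [[-0.968, 0.25, -0.002], [0.25, 0.968, 0.002], [0.003, 0.001, -1.0]]
time: 10.55
position: [0.5095, 0.2718, 0.1275]
orientation: [[-0.967, 0.255, -0.003], [0.255, 0.967, -0.002], [0.003, -0.003, -1.0]]
force: [0.3, -0.1, -0.9]
grasp_force: 30.0
```

```bash
python3 -m inch '[[[0,0,-1,0,0,0,15],[0,0,-2,0,0,0,15],[0,0,-2.6,0,0,0,15],[0,0,-2.88,0,0,0,15],[0,0,-2.88,0,0,0,15],[0,0,-2.88,0,0,0,15]]]'|grep -E "pos|force:"; python3 -m inch '[[[0,0,-0.04,0,0,0,15],[0,0,-0.04,0,0,0,15]]]'|grep -E "pos|force:"
```

```text
position: [0.511, 0.2724, 0.0153]
force: [0.7, 0.6, 1.0]
grasp_force: 30.0
position: [0.5113, 0.2731, 0.014]
force: [-0.7, 0.4, 0.1]
grasp_force: 30.0
```

```bash
python3 -m inch '[[[0,0,-0.04,0,0,0,15],[0,0,-0.06,0,0,0,15],[0,0,-0.06,0,0,0,15]]]'|grep -E "pos|force:"; python3 -m inch '[[[0,0,-0.02,0,0,0,15],[0,0,-0.02,0,0,0,15]]]'|grep -E "pos|force:"; python3 -m inch '[[[0,0,-0.02,0,0,0,15],[0,0,-0.02,0,0,0,15]]]'|grep -E "pos|force:"
```

```text
position: [0.5106, 0.2728, 0.0105]
force: [0.1, 0.1, -0.5]
grasp_force: 30.0
position: [0.5107, 0.2728, 0.0103]
force: [-1.0, -0.1, 5.7]
grasp_force: 30.0
position: [0.5107, 0.2728, 0.0103]
force: [-4.6, -1.5, 13.6]
grasp_force: 30.0
```

```bash
python3 -m inch '[[[0,0,0.03,0,0,0,30],[0,0,0.03,0,0,0,50],[0,0,0.03,0,0,0,50],[0,0,0.03,0,0,0,50],[0,0,0.8,0,0,0,50],[0,0,1.8,0,0,0,50],[0,0,2.8,0,0,0,50],[-0.3,-1,3,0,0,0.5,50],[-0.6,-2,3,0,0,1.14,50],[-0.6,-3,3,0,0,1.14,50]]]'|grep -E "pos|force:"; python3 -m inch '[[[0,-0.93,0,0,0,0,50],[0,-0.93,0,0,0,0,50],[0,-0.93,0,0,0,0,50],[0,-0.93,0,0,0,0,50]]]'
python3 - <<'E'
from h import *
i=camera_info('wrist'); save('wrist','w3.png')
for n,c,y,L in(('thin',(.511,.2724),-14.8,.105),('mid',(.4868,.1157),-9.1,.125)):
    d=np.array([np.cos(np.radians(y)),np.sin(np.radians(y))])
    print(n,[w2px(i,[*(np.array(c)+s*.015*d),.04]).round() for s in(1,-1)],'tip',w2px(i,[*(np.array(c)+L*d),.01]).round())
E
```

```text
position: [0.4853, 0.1519, 0.1292]
force: [1.0, 0.6, -0.2]
grasp_force: 0.0
time: 13.45
position: [0.4867, 0.1168, 0.1288]
orientation: [[-0.988, 0.157, 0.0], [0.157, 0.988, 0.001], [0.0, 0.001, -1.0]]
force: [0.7, 0.7, 0.3]
gripper_width: 0.569
grasp_force: 0.0
thin [array([461., 227.]), array([471., 193.])] tip [422. 299.]
mid [array([278., 228.]), array([278., 194.])] tip [278. 317.]
```

View pics/w3.png

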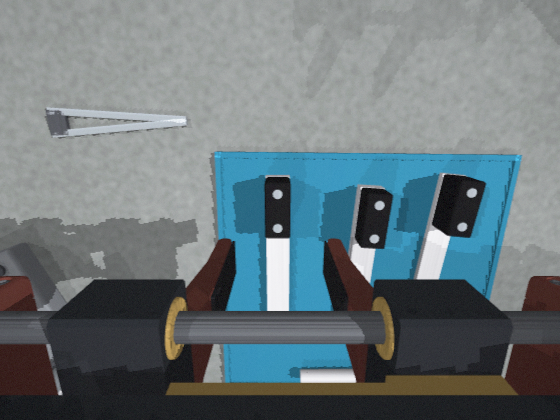

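The mid leaf's bolts are at (277,194) and (277,228), as projected. The thin leaf lies flat back in its place. I'll grip the mid leaf.

```bash
python3 -m inch '[[[0,0,-1,0,0,0,50],[0,0,-2,0,0,0,50],[0,0,-2.7,0,0,0,50],[0,0,-2.93,0,0,0,50],[0,0,-2.93,0,0,0,50],[0,0,-2.93,0,0,0,15],[0,0,-2.93,0,0,0,15],[0,0,-2.93,0,0,0,15],[0,0,-2.93,0,0,0,15],[0,0,-2.93,0,0,0,15]]]' 35|grep -E "pos|force:|width"; python3 -m inch '[[[0,0,0,0,0,0,15],[0,0,0.5,0,0,0,15],[0,0,1,0,0,0,15],[0,0,2,0,0,0,15],[0,0,3,0,0,0,15],[0,0,3,0,0,0,15],[0,0,3,0,0,0,15],[0,0,3,0,0,0,15]]]'
```

```text
position: [0.4872, 0.1157, 0.0126]
force: [-0.9, -0.5, 7.0]
gripper_width: 0.25
grasp_force: 35.0
time: 15.3
position: [0.4858, 0.1153, 0.1307]
orientation: [[-0.987, 0.159, -0.002], [0.159, 0.987, -0.0], [0.001, -0.001, -1.0]]
force: [0.5, 1.1, -1.6]
gripper_width: 0.251
grasp_force: 35.0
```

```bash
python3 -m inch '[[[-1,-0.5,0,0,0,1,15],[-1.84,-1.4,0,0,0,2,15],[-1.84,-2.6,0,0,0,3,15],[-1.84,-3.8,0,0,0,4,15],[-1.84,-5,0,0,0,4.22,15],[-1.84,-6.2,0,0,0,4.22,15],[-1.84,-7.4,0,0,0,4.22,15],[-1.84,-8.6,0,0,0,4.22,15],[-1.84,-9.36,0,0,0,4.22,15],[-1.84,-9.36,0,0,0,4.22,15]]]'|grep pos; python3 -m inch '[[[0,0,0,0,0,0,15],[0,0,0,0,0,0,15],[0,0,0,0,0,0,15]]]'
```

```text
position: [0.4113, -0.2632, 0.1302]
time: 16.6
position: [0.4131, -0.2573, 0.1312]
orientation: [[-0.978, -0.21, -0.001], [-0.21, 0.978, 0.001], [0.001, 0.001, -1.0]]
force: [-0.7, 0.1, -0.9]
gripper_width: 0.247
grasp_force: 35.0
```

```bash
python3 -m inch '[[[0.7,0.13,0,0,0,0,15],[1.32,0.25,0,0,0,0,15],[1.32,0.25,-0.8,0,0,0,15],[1.32,0.25,-1.6,0,0,0,15],[1.32,0.25,-2.1,0,0,0,15],[1.32,0.25,-2.23,0,0,0,15],[1.32,0.25,-2.23,0,0,0,15],[1.32,0.25,-2.23,0,0,0,15],[1.32,0.25,-2.23,0,0,0,15]]]'|grep -E "pos|force:"; python3 -m inch '[[[0,0,-0.04,0,0,0,15],[0,0,-0.04,0,0,0,15],[0,0,-0.04,0,0,0,15]]]'|grep -E "pos|force:"
```

```text
position: [0.4667, -0.2491, 0.0437]
force: [-0.3, 0.2, -0.4]
grasp_force: 35.0
position: [0.466, -0.2489, 0.0411]
force: [0.3, -0.3, -1.1]
grasp_force: 35.0
```

```bash
python3 -m inch '[[[0,0,-0.02,0,0,0,15],[0,0,-0.02,0,0,0,15],[0,0,-0.02,0,0,0,15]]]'|grep -E "pos|force:"; python3 -m inch '[[[0,0,-0.02,0,0,0,15],[0,0,-0.02,0,0,0,15],[0,0,-0.02,0,0,0,15]]]'|grep -E "pos|force:"
```

```text
position: [0.4658, -0.2488, 0.04]
force: [-0.7, -0.2, -0.4]
grasp_force: 35.0
position: [0.4658, -0.2488, 0.0392]
force: [-0.3, -0.1, -0.3]
grasp_force: 35.0
```

```bash
python3 -m inch '[[[0,0,-0.015,0,0,0,15],[0,0,-0.015,0,0,0,15],[0,0,-0.015,0,0,0,15]]]'|grep -E "pos|force:"; python3 -m inch '[[[0.12,0.025,0,0,0,0,15],[0.24,0.05,0,0,0,0,15],[0.36,0.075,0,0,0,0,15],[0.36,0.075,0,0,0,0,15]]]'|grep -E "pos|force:"
```

```text
position: [0.4659, -0.2489, 0.0387]
force: [-0.7, 0.5, -0.5]
grasp_force: 35.0
position: [0.4814, -0.2454, 0.0386]
force: [1.0, -0.6, 0.3]
grasp_force: 35.0
```

```bash
python3 -m inch '[[[0.1,0.02,-0.01,0,0,0,15],[0.1,0.02,-0.01,0,0,0,15]]]'|grep -E "pos|force: \["; python3 -m inch '[[[0.1,0.02,0,0,0,0,15],[0.1,0.02,0,0,0,0,15]]]'|grep -E "pos|force: \[";  python3 -m inch '[[[0.1,0.02,0,0,0,0,15],[0.1,0.02,0,0,0,0,15]]]'|grep -E "pos|force: \["; python3 -m inch '[[[0.1,0.02,0,0,0,0,15],[0.1,0.02,0,0,0,0,15]]]'|grep -E "pos|force: \["
```

```text
position: [0.4838, -0.2454, 0.0386]
force: [-3.1, -1.0, 6.0]
position: [0.4884, -0.2446, 0.0386]
force: [-1.2, -0.1, 4.1]
position: [0.4922, -0.2438, 0.0386]
force: [-3.1, 0.0, 5.1]
position: [0.4962, -0.2431, 0.0386]
force: [-2.5, -1.2, 6.2]
```

```bash
python3 -m inch '[[[0.1,0.02,0.006,0,0,0,15],[0.1,0.02,0.006,0,0,0,15]]]'|grep -E "pos|force: \["; python3 -m inch '[[[0.1,0.02,0,0,0,0,15],[0.1,0.02,0,0,0,0,15]]]'|grep -E "pos|force: \[";  python3 -m inch '[[[0.1,0.02,0,0,0,0,15],[0.1,0.02,0,0,0,0,15]]]'|grep -E "pos|force: \["; python3 -m inch '[[[0.1,0.02,0,0,0,0,15],[0.1,0.02,0,0,0,0,15]]]'|grep -E "pos|force: \["
```

```text
position: [0.5008, -0.2419, 0.0386]
force: [-0.7, -0.4, 2.2]
position: [0.5041, -0.2412, 0.0386]
force: [-3.0, -1.5, 5.0]
position: [0.5052, -0.2411, 0.0385]
force: [-11.8, -0.8, 13.4]
position: [0.5081, -0.2407, 0.0385]
force: [-14.4, -2.0, 14.9]
```

```bash
python3 -m inch '[[[0.05,0.01,0.006,0,0,0,15],[0.08,0.016,0.006,0,0,0,15]]]'|grep -E "pos|force: \["; python3 -m inch '[[[0.08,0.016,0,0,0,0,15],[0.08,0.016,0,0,0,0,15]]]'|grep -E "pos|force: \["
```

```text
position: [0.511, -0.2402, 0.0385]
force: [-15.4, -3.6, 14.1]
position: [0.5148, -0.2395, 0.0385]
force: [-12.6, -1.5, 12.0]
```

```bash
python3 -m inch '[[[0.08,0.016,0,0,0,0,15],[0.1,0.02,0,0,0,0,15],[0.1,0.02,0,0,0,0,15]]]'|grep -E "pos|force: \["; python3 -m inch '[[[0.03,0.006,0,0,0,0,15],[0.03,0.006,0,0,0,0,15],[0.03,0.006,0,0,0,0,15]]]'
python3 - <<'E'
from h import *
i=camera_info('wrist'); a=cv2.imread if 0 else None
save('wrist','w4.png')
t=save('top','t4.png')
cv2.imwrite('pics/t4c.png',cv2.resize(cv2.imread('pics/t4.png')[145:265,290:410],None,fx=5,fy=5,interpolation=cv2.INTER_CUBIC))
E
```

```text
position: [0.5185, -0.2388, 0.0385]
force: [-13.9, -2.1, 11.4]
time: 21.7
position: [0.5195, -0.2386, 0.0385]
orientation: [[-0.979, -0.205, -0.007], [-0.205, 0.979, 0.0], [0.007, 0.002, -1.0]]
force: [-14.1, -2.9, 12.5]
gripper_width: 0.245
grasp_force: 35.0
```

```bash
python3 -m inch '[[[0,0,0.02,0,0,0,15],[0,0,0.02,0,0,0,25],[0,0,0.02,0,0,0,40],[0,0,0.02,0,0,0,50],[0,0,0.02,0,0,0,50],[0,0,0.02,0,0,0,50],[0,0,0.6,0,0,0,50],[0,0,1.4,0,0,0,50],[0,0,2.2,0,0,0,50],[0,0,2.8,0,0,0,50]]]'|grep -E "pos|force|width"; python3 -m inch '[[[-1,0,0,0,0,0,50],[-2,0,0,0,0,0,50],[-2,0,0,0,0,0,50],[-2,0,0,0,0,0,50]]]'|grep -E "time|pos|force"
python3 - <<'E'
from h import *
i=camera_info('wrist');a=save('wrist','w5.png');t=save('top','t5.png')
c=cv2.resize(cv2.imread('pics/t5.png')[145:265,290:410],(520,520),interpolation=cv2.INTER_CUBIC)
w=cv2.resize(cv2.imread('pics/w5.png'),(800,600))[150:600,250:530]
o=np.zeros((520,800,3),np.uint8);o[:,:520]=c;o[:450,520:]=w;cv2.imwrite('pics/c5.png',o)
e=np.array([.978,.208]);O=np.array([.642,-.210])
it=camera_info('top')
print(w2px(i,[*(O-.125*e),.066]),(w2px(it,[*(O-.125*e),.066])-[290,145])*520/120)
E
```

```text
position: [0.5244, -0.2373, 0.1527]
force: [0.2, 0.3, -1.1]
gripper_width: 0.57
grasp_force: 0.0
time: 23.2
position: [0.4438, -0.2372, 0.1513]
force: [1.0, 0.1, 0.9]
grasp_force: 0.0
[263.47009792 291.50757309] [315.14093057 369.93113749]
```

View pics/c5.png

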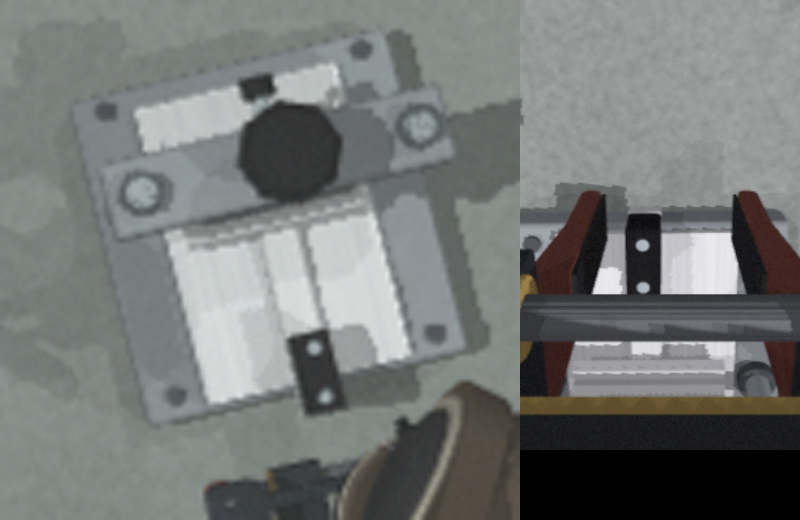

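Crop: the mid leaf sits in the press with its grip bolts at (315,348) and (325,396). That puts the grip centre within about 3 mm of the target. It dragged with 12–14 N, against about 2 N for the thin leaf, and the gripper is clear.

```bash
python3 -c "
from bench import *
print(hand_in())"
```

```text
the job is handed in; nothing more can be done
None
```

The mid leaf (9 mm) binds and is left nipped under the plate, so the gap is between 6.5 and 9 mm; the thin leaf (6 mm) slid in loose and is back flat on the mat, the thick one was never moved, and the job is handed in.

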